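# Make up the inspection kit and the touch-up kit

### The job

Make up the two paint-shop kits, each thing lying flat or standing upright in its own pocket of the kit trays. The yellow tray is the inspection kit: the film gauge goes in its wide pocket and the marker pen in its narrow one. The blue tray is the touch-up kit: the sanding block goes in its long pocket, the red-capped paint pot stands in the larger of the two small pockets and the brown dropper bottle stands in the smaller; leave the green-capped and the black-capped pot where they are.

Things in the scene. Friction and masses are not known exactly. Their poses are not given: they have to be found in the camera images.
- yellow_tray: Yellow tray, fixed, 162 (x) by 140 (y) mm; floor 4 mm thick; outer walls (5 mm thick) and bar (4 mm) all reach 12 mm above the bench; steel loop at each x end sticks out 13 mm, 10 mm high. Wide pocket 152 (x) by 80 (y) mm centred at x 0, y +25 mm; narrow pocket 152 by 46 mm centred at x 0, y -42 mm. Origin: centre of underside, on the bench; z up.
- blue_tray: Blue tray, fixed, 144 (x) by 158 (y) mm; floor 4 mm, walls and bars to 12 mm, end loops, all as on the yellow tray. Long pocket 134 (x) by 84 (y) mm centred at x 0, y +32 mm; larger small pocket 74 (x) by 60 (y) mm centred at x -30, y -44 mm; smaller one 56 (x) by 60 (y) mm centred at x +39, y -44 mm. Origin: centre of underside, on the bench; z up.
- film_gauge: Paint film gauge: black hand-held meter with a yellow line round it and a small display, lying flat, 126 mm along its x, 57 mm wide along its y, 26 mm high, 0.14 kg; grip it across the width at its origin. It may lie either way round in its pocket, along it. Origin: centre of its underside; z up.
- marker: Black marker pen lying flat, 138 mm along its y, 18 mm thick and 18 mm high, 20 g; it has flats and does not roll by itself; put it down the same side up. It may lie either way round in its pocket. Origin: centre of its underside; z up.
- sanding_block: Blue-grey sanding block with a brown abrasive sole, lying on it, 118 mm along its y, 64 mm wide along its x, 30 mm high, 0.12 kg. May lie either way round in its pocket. Origin: centre of its underside; z up.
- dropper: Brown glass dropper bottle with a black dropper cap, standing upright, 102 mm high; round body 33 mm across up to 70 mm high, cap 24 mm across to 77 mm, rubber bulb 13 mm across above; 70 g. Origin: centre of its underside; z up.
- red_pot: Small round white paint pot with a red cap and red band, standing, 44 mm across, 50 mm high, 90 g. Origin: centre of its underside; z up.
- green_pot: The same pot with a green cap and band: not wanted, to be left where it stands. Origin: centre of its underside; z up.
- black_pot: The same pot with a black cap and band: not wanted, to be left where it stands. Origin: centre of its underside; z up.
There are look-alikes about, which are no part of the job. Leave any pink look-alike of the sanding_block alone. Leave any purple look-alike of the red_pot alone.

How it is judged (in metres and radians):
At the end, for the whole second after the job is handed in: All five at rest, released, in their pockets: origins within 15 mm of the pocket centre along the tray's x and y, under 10 mm above the bench, tilt under 0.12 rad (gauge within 0.3 rad of the pocket's length). Green- and black-capped pots within 40 mm of their starts (x of film_gauge in the frame of yellow_tray between -0.015 and 0.015 m and y of film_gauge in the frame of yellow_tray between 0.01 and 0.04 m and z of film_gauge in the frame of yellow_tray between -0.002 and 0.01 m and angle between each of film_gauge, marker, sanding_block, red_pot, dropper's own z axis and vertical below 0.12 rad and linear speed of each of film_gauge, marker, sanding_block, red_pot, dropper below 0.02 m/s and angular speed of each of film_gauge, marker, sanding_block, red_pot, dropper below 0.2 rad/s and angle between the x axis of film_gauge and the x axis of yellow_tray, either way round below 0.3 rad and x of marker in the frame of yellow_tray between -0.015 and 0.015 m and y of marker in the frame of yellow_tray between -0.057 and -0.027 m and z of marker in the frame of yellow_tray between -0.002 and 0.01 m and x of sanding_block in the frame of blue_tray between -0.015 and 0.015 m and y of sanding_block in the frame of blue_tray between 0.017 and 0.047 m and z of sanding_block in the frame of blue_tray between -0.002 and 0.01 m and x of red_pot in the frame of blue_tray between -0.045 and -0.015 m and y of red_pot in the frame of blue_tray between -0.059 and -0.029 m and z of red_pot in the frame of blue_tray between -0.002 and 0.01 m and x of dropper in the frame of blue_tray between 0.024 and 0.054 m and y of dropper in the frame of blue_tray between -0.059 and -0.029 m and z of dropper in the frame of blue_tray between -0.002 and 0.01 m and distance of each of green_pot, black_pot from where it was at the start of the episode below 0.04 m); the robot touches nothing.
It fails at once if a pot that is not wanted (green or black cap) is displaced by more than 40 mm (distance of any of green_pot, black_pot from where it was at the start of the episode above 0.04 m).
It also fails if it takes over 138 s, if anything falls off the work surface, if the arm or the gripper's body presses on something with over 40 N, if the wrist force passes 120 N, or if a joint passes its speed limit or range.

### The arm

A 6-joint arm with a two-finger parallel gripper is mounted at the origin on a cart in front of the work surface, level with it; the furniture and walls round the work are solid. World frame = base frame: x ahead of the robot, y to its left, z up, the work surface at z = 0. Lengths are in m, angles in degrees, forces in N, time in s.
With the tool pointing down it reaches from about 0.4 to 0.825 m from the base axis. Payload 7 kg.
Tool frame: the origin (TCP) lies at the very end of the fingers, on their centre line; the grasp point (between the pads) lies hold_point_z behind it (hold_point_z is the distance from the TCP to the grasp point, in m); z points along the fingers, y is the line along which they close (so a half turn about z gives the same grasp; the last joint's range is limited). The gripper opens to 88 mm and grips with 3 to 60 N. Pads are 19 mm wide; open, the fingers measure 130 mm over their backs; the gripper's body (78 mm by 193 mm) begins 47 mm behind the grasp point.
Start: joints at [-59.41, 20.546, 0.682, 0, -70.136, -16.507], TCP at [0.164, -0.655, 0.227] pointing down, gripper open.
Joint ranges: [-176.03, 176.03], [-82.01, 121.73], [-58.28, 71.71], [-173.87, 95.51], [-174.79, -0.11], [-173.66, 173.66]. Speed limits (degrees/s): [136.94, 136.94, 172.46, 180, 180, 180].

### API

Orientations are given as [roll, pitch, yaw] about the fixed x, y, z axes, in that order (R = Rz(yaw) Ry(pitch) Rx(roll)).
In Python, from plant import get_obs, snapshot, close_job, hold_point_z gives the robot as it stands.
- The arm moves only by the tool play_rows, never from a script. Its argument "commands" is a list that holds one entry, the list of rows, each a list of 7 numbers: the shift along the tool's x, y, z in cm, then the turn, a rotation vector about the tool's x, y, z in degrees, then the opening, from 0 (shut) to 1 (fully open). In form: [[[x, y, z, ax, ay, az, fingers], ...]]. A call has 1 to 20 rows; each row is the pose to reach, as a shift and turn from the pose commanded when the call began, along the tool's axes at that moment; what a row does not reach only later rows make up. A row lasts 1/12 s, in which the tool goes at most 41.7 mm and 7.16 degrees, less where a joint would pass 70% of its speed; a pose out of reach is approached as far as the arm can. A call with a gripper value outside its range is refused whole. The fingers move at their own pace and stop on an object; the grip force is fixed at half the most. Time passes only in rows, so rows that repeat a pose let the fingers close. It gives the time, the measured TCP pose, the force, the opening and the grip force at its end, in the units of the state.
- get_obs(): the state, without advancing time (a new reading comes with each control period).
- snapshot(name): name is "scene" or "top" or "wrist"; returns a dict with "frame" (400x640x3 uint8, red, green, blue), "camera_matrix" (3x3 intrinsics, pixels), "dist" ([k1, k2, p1, p2, k3] as OpenCV has them; the pictures are not rectified), "origin" and "attitude" of the camera in the world. Camera axes: x right, y down, z forward; pixel columns grow to the right and rows downward; lengths in m; the calibration is good to about 2 mm. A picture is of the moment at which its call begins. There is no depth.
- close_job(): hands the job in; it is judged then, once.
The state is a dict: "clock": time; "joint_pos": joint angles; "qvel": joint speeds; "tau": joint torques, N m; "tool_pos": TCP position; "orientation": TCP orientation; "force": force on the tool from outside, world axes, zero at the start; "moment": the same for the moment, N m; "opening": finger opening in m; "gripper_force": force on a finger pad.
Only numpy, scipy, OpenCV 4.12 (cv2) and the standard library are available. Lean on these libraries where they do the work, as an engineer would, in place of code of your own. Each camera call takes 0.05 s, during which the arm holds its last target. There are 200 camera calls.

## Working session

There is one attempt and no reset: what is moved stays moved. The work goes in short steps, Python scripts to look and compute and a tool call to move; the robot and the scene stay as the last step left them, time stands still between calls to the robot, and variables do not carry over. Pictures are saved under pics/ and viewed, at most 14 in all, crops included, and the job is handed in when it is done.

Besides the shell and the picture viewer there is one more tool, called as name([rows], argument=value, ...), one row to a line, values as JSON. play_rows: Moves the arm, as the interface text tells. Its arguments: {"type":"object","properties":{"commands":{"type":"array","items":{"type":"array","items":{"type":"array","items":{"type":"number"}}}}},"required":["commands"]}

```bash
ls; mkdir -p pics; cat > h.py <<'E'
import numpy as np, cv2, pickle
from plant import get_obs, snapshot, close_job, hold_point_z
def rot(att):
    from scipy.spatial.transform import Rotation as R
    a=np.array(att,float)
    if a.shape==(3,3): return a
    return R.from_euler('xyz',a,degrees=True).as_matrix()
def save(s,f): cv2.imwrite(f,s['frame'][:,:,::-1])
def ray(s,uv):
    uv=np.array(uv,float).reshape(-1,1,2)
    n=cv2.undistortPoints(uv,np.array(s['camera_matrix']),np.array(s['dist'])).reshape(-1,2)
    d=np.c_[n,np.ones(len(n))]@rot(s['attitude']).T
    return np.array(s['origin'],float),d
def onz(s,uv,z):
    o,d=ray(s,uv); return o+d*((z-o[2])/d[:,2:])
def tri(s1,p1,s2,p2):
    o1,d1=ray(s1,[p1]);o2,d2=ray(s2,[p2]);d1=d1[0];d2=d2[0]
    t=np.linalg.lstsq(np.c_[d1,-d2],o2-o1,rcond=None)[0]
    a,b=o1+t[0]*d1,o2+t[1]*d2
    return (a+b)/2,np.linalg.norm(a-b)
E
python3 - <<'E'
from h import *
print(get_obs(),hold_point_z)
for n in ("scene","top","wrist"):
    s=snapshot(n);save(s,f'pics/{n}0.png');pickle.dump(s,open(n+'0.pkl','wb'))
    print(n,s['origin'],s['attitude'],s['camera_matrix'],s['dist'])
E
```

```text
pics
{'clock': 0.0, 'joint_pos': array([-5.94103963e+01,  2.05902749e+01,  6.32049560e-01, -2.10354687e-02,
       -7.01339372e+01, -1.65087200e+01]), 'qvel': array([-0.07087973,  0.01744137,  0.00589594,  0.03428256,  0.01098158,
       -0.06220336]), 'tau': array([-8.65404490e-04, -5.82717061e+01,  2.93041921e+01,  6.99676797e+00,
        6.67884975e-03, -1.17167656e-04]), 'tool_pos': array([ 0.16409901, -0.65423695,  0.22561979]), 'orientation': array([ 1.79906017e+02, -7.23233075e-03, -1.65926275e+02]), 'force': array([-0.07799581, -0.03239056,  0.04026528]), 'moment': array([-0.06424384,  0.02599279, -0.05225056]), 'gripper_force': 0.0, 'opening': 0.08770764220665433} 0.0188
scene [-0.03686481  0.98839166  1.14373954] [-132.51561483   -0.95830589 -150.76454559] [[494.54179481   0.         314.51705519]
 [  0.         494.54179481 201.44725339]
 [  0.           0.           1.        ]] [-0.02172382  0.          0.          0.          0.        ]
top [ 0.24650343 -0.0866469   1.49953959] [-169.3973642     0.17300034  -90.321433  ] [[508.32626555   0.         317.03037001]
 [  0.         508.32626555 201.43348529]
 [  0.           0.           1.        ]] [-0.10046016  0.          0.          0.          0.        ]
wrist [ 0.09038862 -0.67389158  0.38431945] [ 1.63590646e+02 -9.93050792e-02  1.04058832e+02] [[276.34932472   0.         317.47176946]
 [  0.         276.34932472 198.86910322]
 [  0.           0.           1.        ]] [-0.01863285  0.          0.          0.          0.        ]
```

View pics/top0.png

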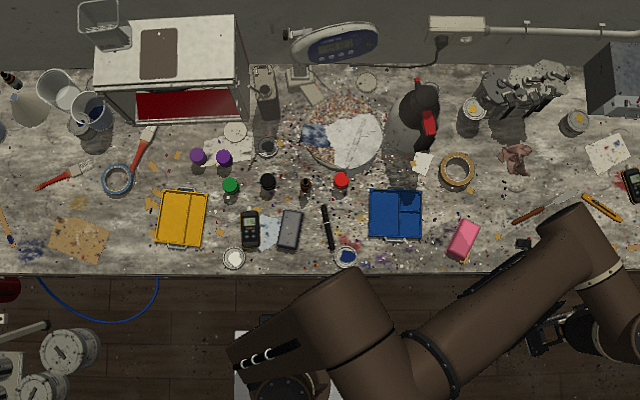

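View pics/scene0.png

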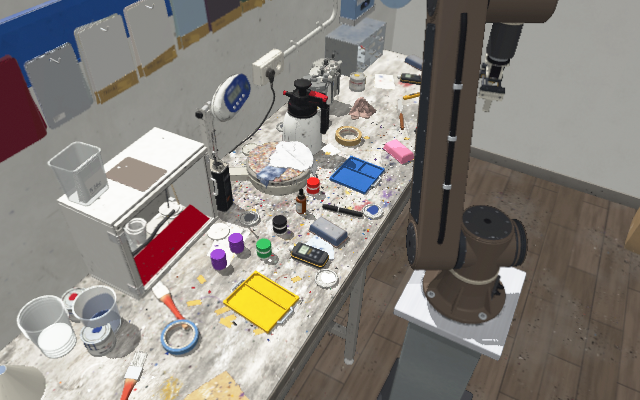

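The top view shows the yellow tray at (181,218), the blue tray at (395,213), the gauge at (250,230), the sanding block at (290,230), the marker at (327,228), the dropper at (305,187) and the red pot at (341,180). The green pot is at (230,185) and the black pot at (267,181). Look-alikes are the purple pots at (198,156) and (224,158), the pink block at (462,240), and another meter at (632,185). I'll enlarge to confirm which is which.

```bash
python3 - <<'E'
from h import *
s=pickle.load(open('top0.pkl','rb'))
c=s['frame'][140:280,145:440,::-1]
cv2.imwrite('pics/top_crop.png',cv2.resize(c,None,fx=2.7,fy=2.7,interpolation=cv2.INTER_CUBIC))
for n,p in dict(yt=(181,218),bt=(395,213),g=(250,230),sb=(290,230),m=(327,228),d=(305,187),r=(341,180),gr=(230,185),bk=(267,181),m2=(632,185),edge=(300,272)).items(): print(n,onz(s,[p],0.02)[0].round(3))
E
```

```text
yt [0.476 0.32  0.02 ]
bt [ 0.487 -0.314  0.02 ]
g [0.439 0.114 0.02 ]
sb [ 0.439 -0.004  0.02 ]
m [ 0.444 -0.113  0.02 ]
d [ 0.567 -0.048  0.02 ]
r [ 0.588 -0.156  0.02 ]
gr [0.575 0.176 0.02 ]
bk [0.587 0.065 0.02 ]
m2 [ 0.569 -1.062  0.02 ]
edge [ 0.316 -0.033  0.02 ]
```

View pics/top_crop.png

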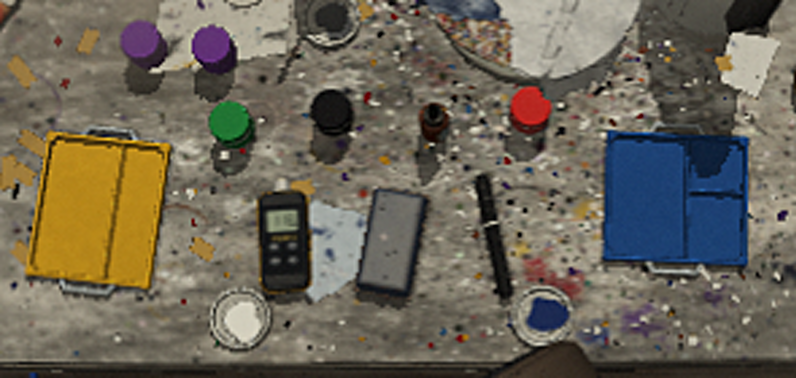

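```bash
cat > go.py <<'E'
# usage: go.py cx cy cz cyaw  tx ty tz tyaw : shift (cm, tool axes) + az (deg)
import sys,numpy as np
def go(c,t):
    y=np.radians(c[3]); d=np.array(t[:3])-np.array(c[:3])
    R=np.array([[np.cos(y),np.sin(y),0],[np.sin(y),-np.cos(y),0],[0,0,-1]])
    return (R.T@d*100).round(2), round(-((t[3]-c[3]+180)%360-180),2)
if __name__=='__main__':
    v=list(map(float,sys.argv[1:])); 
    while len(v)>=8: print(go(v[:4],v[4:8])); v=v[4:]
E
python3 go.py .164 -.655 .227 -165.92  .5 -.15 .25 -180  .5 .2 .25 -180
```

```text
(array([-44.88,  40.81,  -2.3 ]), 14.08)
(array([-0., 35.,  0.]), -0.0)
```

play_rows([
  [[-44.88,40.81,-2.3,0,0,14.08,1],[-44.88,40.81,-2.3,0,0,14.08,1],[-44.88,40.81,-2.3,0,0,14.08,1],[-44.88,40.81,-2.3,0,0,14.08,1],[-44.88,40.81,-2.3,0,0,14.08,1],[-44.88,40.81,-2.3,0,0,14.08,1],[-44.88,40.81,-2.3,0,0,14.08,1],[-44.88,40.81,-2.3,0,0,14.08,1],[-44.88,40.81,-2.3,0,0,14.08,1],[-44.88,40.81,-2.3,0,0,14.08,1],[-44.88,40.81,-2.3,0,0,14.08,1],[-44.88,40.81,-2.3,0,0,14.08,1],[-44.88,40.81,-2.3,0,0,14.08,1],[-44.88,40.81,-2.3,0,0,14.08,1],[-44.88,40.81,-2.3,0,0,14.08,1],[-44.88,40.81,-2.3,0,0,14.08,1],[-44.88,40.81,-2.3,0,0,14.08,1],[-44.88,40.81,-2.3,0,0,14.08,1],[-44.88,40.81,-2.3,0,0,14.08,1],[-44.88,40.81,-2.3,0,0,14.08,1]],
])

```text
clock: 1.82
tool_pos: [0.4996, -0.1505, 0.2496]
orientation: [180.0, -0.0, 179.9]
force: [0.2, -1.2, -1.4]
opening: 0.0872
gripper_force: 0.0
```

```bash
python3 - <<'E'
from h import *
o=get_obs();print(o['clock'],o['tool_pos'],o['orientation'],o['qvel'].round(1))
s=snapshot('wrist');pickle.dump(s,open('w1.pkl','wb'));save(s,'pics/w1.png');print(s['origin'],s['attitude'])
E
```

```text
1.8167 [ 0.49960645 -0.15053152  0.24956919] [ 1.79998207e+02 -4.35838001e-03  1.79920623e+02] [-0.2  0.1  0.1 -0.1 -0.  -0.1]
[ 0.42353827 -0.15124266  0.40816637] [ 1.63591201e+02 -1.67212130e-02  8.99028413e+01]
```

play_rows([
  [[0,35,0,0,0,0,1],[0,35,0,0,0,0,1],[0,35,0,0,0,0,1],[0,35,0,0,0,0,1],[0,35,0,0,0,0,1],[0,35,0,0,0,0,1],[0,35,0,0,0,0,1],[0,35,0,0,0,0,1],[0,35,0,0,0,0,1],[0,35,0,0,0,0,1],[0,35,0,0,0,0,1],[0,35,0,0,0,0,1],[0,35,0,0,0,0,1],[0,35,0,0,0,0,1]],
])

```text
clock: 3.03
tool_pos: [0.5003, 0.1991, 0.2498]
orientation: [180.0, 0.0, 179.9]
force: [-0.2, -0.3, 0.4]
opening: 0.0876
gripper_force: 0.0
```

```bash
python3 - <<'E'
from h import *
o=get_obs();print(o['clock'],o['tool_pos'],o['orientation'],o['qvel'].round(1))
s=snapshot('wrist');pickle.dump(s,open('w2.pkl','wb'));save(s,'pics/w2.png');print(s['origin'],s['attitude'])
E
```

```text
3.0333 [0.50034579 0.19908507 0.24976186] [1.79991227e+02 1.09237104e-02 1.79907865e+02] [ 0.1  0.1  0.1 -0.1  0.1 -0.1]
[0.42422605 0.1983883  0.40834283] [ 1.63574106e+02 -2.60802639e-02  8.98879996e+01]
```

View pics/w1.png

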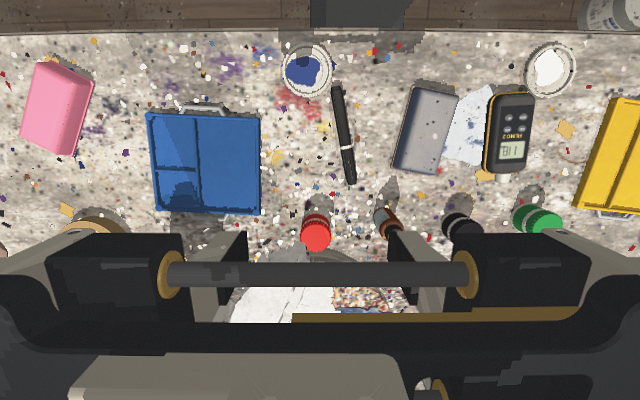

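View pics/w2.png

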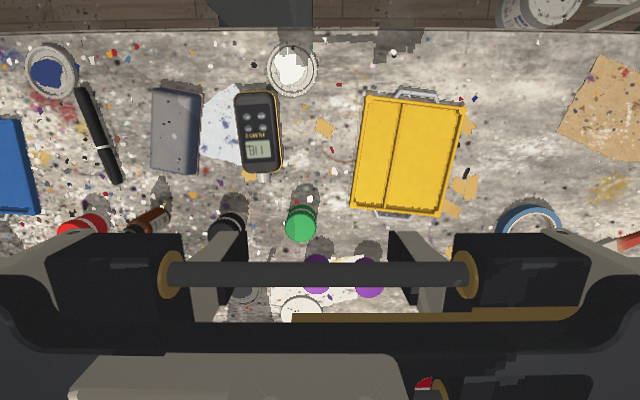

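w1 shows the blue tray (205,163), marker (345,132), block (425,128), gauge (510,132), red pot (316,232) and dropper (387,225). w2 shows the marker (98,135), block (176,130), gauge (257,132) and yellow tray (408,152). I need one view from further back for the pots.

play_rows([
  [[7,-33,-4,0,0,0,1],[7,-33,-4,0,0,0,1],[7,-33,-4,0,0,0,1],[7,-33,-4,0,0,0,1],[7,-33,-4,0,0,0,1],[7,-33,-4,0,0,0,1],[7,-33,-4,0,0,0,1],[7,-33,-4,0,0,0,1],[7,-33,-4,0,0,0,1],[7,-33,-4,0,0,0,1],[7,-33,-4,0,0,0,1],[7,-33,-4,0,0,0,1]],
])

```text
clock: 4.08
tool_pos: [0.4302, -0.1295, 0.2895]
orientation: [180.0, 0.0, 180.0]
force: [-0.1, 1.1, -0.6]
opening: 0.0872
gripper_force: 0.0
```

```bash
cat > seg.py <<'E'
from h import *
def mask(s,n):
    h=cv2.cvtColor(s['frame'],cv2.COLOR_RGB2HSV).astype(int); H,S,V=h[...,0],h[...,1],h[...,2]
    return {'red':((H<6)|(H>174))&(S>170)&(V>120),'blue':(H>100)&(H<118)&(S>130)&(V>60),'yellow':(H>18)&(H<30)&(S>190)&(V>140),
     'dark':(V<60),'grey':(H>95)&(H<130)&(S>15)&(S<90)&(V>60)&(V<150),'green':(H>55)&(H<80)&(S>130)}[n].astype(np.uint8)
def blob(s,n,box,k=3):
    x0,y0,x1,y1=box; m=mask(s,n); b=np.zeros_like(m); b[y0:y1,x0:x1]=m[y0:y1,x0:x1]
    if k: b=cv2.morphologyEx(b,cv2.MORPH_OPEN,np.ones((k,k)));b=cv2.morphologyEx(b,cv2.MORPH_CLOSE,np.ones((9,9)))
    c=max(cv2.findContours(b,cv2.RETR_EXTERNAL,cv2.CHAIN_APPROX_NONE)[0],key=cv2.contourArea)
    return c
E
python3 - <<'E'
from seg import *
o=get_obs();print(o['clock'],o['tool_pos'],o['orientation'])
s=snapshot('wrist');pickle.dump(s,open('w3.pkl','wb'));save(s,'pics/w3.png');print(s['origin'],s['attitude'])
S={i:pickle.load(open(f'w{i}.pkl','rb')) for i in (1,2,3)}
for i,n,box in [(1,'blue',(130,90,280,230)),(2,'yellow',(330,80,500,225)),(1,'dark',(320,70,370,195)),(2,'dark',(65,75,135,195)),(1,'dark',(475,80,545,185)),(2,'dark',(225,80,295,185)),(1,'grey',(385,70,465,185)),(2,'grey',(140,75,212,185))]:
    c=blob(S[i],n,box); r=cv2.minAreaRect(c); print(i,n,cv2.contourArea(c),np.round(r[0],1),np.round(r[1],1),round(r[2],1),'corners',cv2.boxPoints(r).round(1).tolist())
    z={'blue':.012,'yellow':.012,'dark':.02,'grey':.03}[n]
    w=onz(S[i],cv2.boxPoints(r),z)[:,:2]; print('   W',w.round(4).tolist(),'mid',w.mean(0).round(4),'sides',np.linalg.norm(np.diff(w,axis=0),axis=1).round(4))
E
```

```text
4.0833 [ 0.4301585  -0.12946669  0.28949113] [1.79987300e+02 5.76678924e-03 1.79975455e+02]
[ 0.35406283 -0.13026924  0.44806353] [ 1.63582627e+02 -2.85336186e-02  8.99575629e+01]
1 blue 10362.5 [202.  163.5] [101. 114.] 90.0 corners [[145.0, 113.0], [259.0, 113.0], [259.0, 214.0], [145.0, 214.0]]
   W [[0.4162, -0.3892], [0.4172, -0.2314], [0.564, -0.2403], [0.5639, -0.4153]] mid [ 0.4903 -0.319 ] sides [0.1579 0.1471 0.175 ]Traceback (most recent call last):
  File "<stdin>", line 6, in <module>
  File "seg.py", line 9, in blob
    c=max(cv2.findContours(b,cv2.RETR_EXTERNAL,cv2.CHAIN_APPROX_NONE)[0],key=cv2.contourArea)
ValueError: max() iterable argument is empty
```

View pics/w3.png

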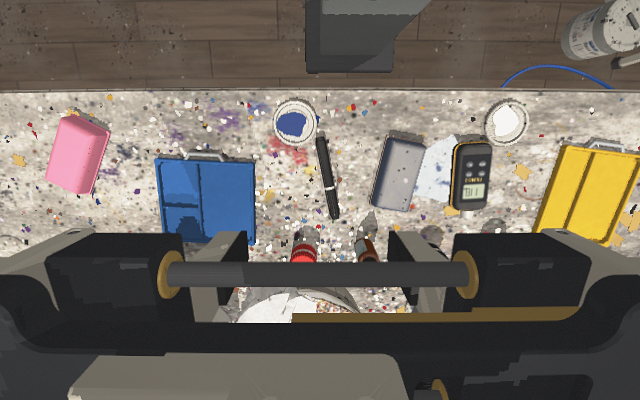

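w3's pots are hidden behind the gripper, so I'll view them with the tool further out. I'll also sample the colours for the masks.

play_rows([
  [[-19,-2,1,0,0,0,1],[-19,-2,1,0,0,0,1],[-19,-2,1,0,0,0,1],[-19,-2,1,0,0,0,1],[-19,-2,1,0,0,0,1],[-19,-2,1,0,0,0,1],[-19,-2,1,0,0,0,1],[-19,-2,1,0,0,0,1],[-19,-2,1,0,0,0,1],[-19,-2,1,0,0,0,1]],
])

```text
clock: 4.97
tool_pos: [0.6197, -0.1491, 0.2804]
orientation: [180.0, 0.1, -179.9]
force: [-0.2, -0.2, -0.9]
opening: 0.0875
gripper_force: 0.0
```

```bash
python3 - <<'E'
from seg import *
s=snapshot('wrist');pickle.dump(s,open('w4.pkl','wb'));save(s,'pics/w4.png');print(s['origin'],get_obs()['tool_pos'])
E
```

```text
[ 0.54341711 -0.14997928  0.43893044] [ 0.61973859 -0.14926183  0.28055903]
```

play_rows([
  [[0,13,0,0,0,0,1],[0,13,0,0,0,0,1],[0,13,0,0,0,0,1],[0,13,0,0,0,0,1],[0,13,0,0,0,0,1],[0,13,0,0,0,0,1],[0,13,0,0,0,0,1]],
])

```text
clock: 5.6
tool_pos: [0.62, -0.0203, 0.2801]
orientation: [180.0, 0.0, 180.0]
force: [-0.4, -0.4, -0.7]
opening: 0.0874
gripper_force: 0.0
```

```bash
python3 - <<'E'
from seg import *
s=snapshot('wrist');pickle.dump(s,open('w5.pkl','wb'));save(s,'pics/w5.png');print(s['origin'],get_obs()['tool_pos'])
S={i:pickle.load(open(f'w{i}.pkl','rb')) for i in (1,2,3)}
for i,p in [(2,(375,150)),(2,(430,160)),(2,(357,205)),(1,(345,132)),(1,(425,110)),(1,(412,150)),(1,(448,110)),(1,(500,150)),(1,(516,100)),(2,(170,130)),(2,(205,130)),(2,(220,120))]:
    f=cv2.cvtColor(S[i]['frame'],cv2.COLOR_RGB2HSV); print(i,p,np.median(f[p[1]-2:p[1]+3,p[0]-2:p[0]+3].reshape(-1,3),0))
a=cv2.resize(S[1]['frame'][70:200,325:545,::-1],None,fx=3.6,fy=3.6,interpolation=cv2.INTER_CUBIC);cv2.imwrite('pics/c1.png',a)
E
```

```text
[ 0.5437867  -0.02112851  0.43859923] [ 0.62000255 -0.02067684  0.27990782]
2 (375, 150) [ 23. 187. 235.]
2 (430, 160) [ 23. 187. 233.]
2 (357, 205) [ 21. 188. 211.]
1 (345, 132) [18. 16. 58.]
1 (425, 110) [ 15.  14. 177.]
1 (412, 150) [ 13.  12. 174.]
1 (448, 110) [ 13.  12. 173.]
1 (500, 150) [ 38.  32. 184.]
1 (516, 100) [18. 14. 90.]
2 (170, 130) [ 15.  14. 141.]
2 (205, 130) [ 90.   2. 220.]
2 (220, 120) [ 90.   5. 208.]
```

View pics/w5.png

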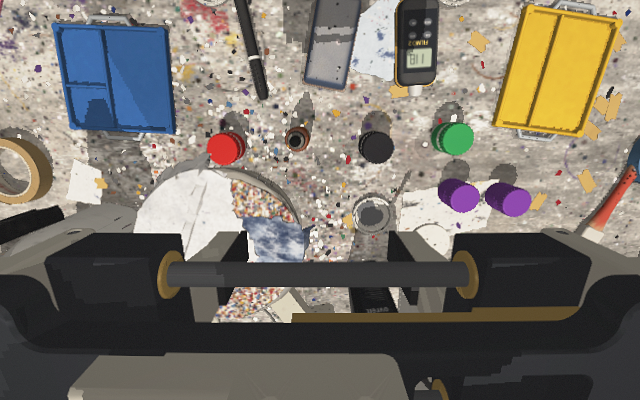

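View pics/c1.png

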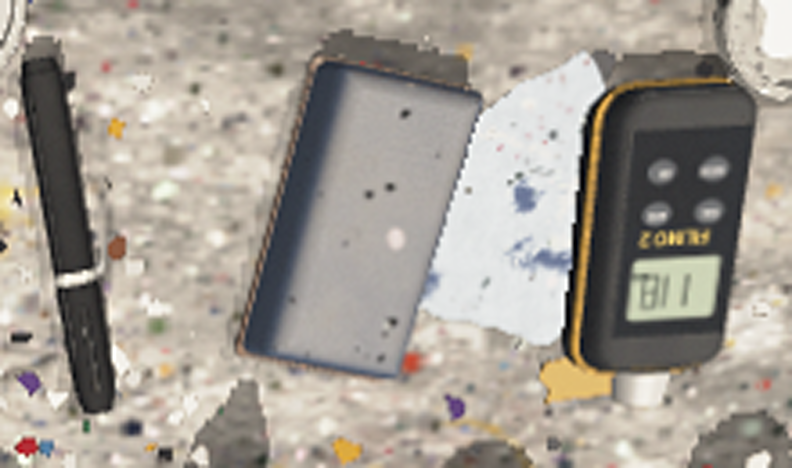

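w5 shows the red cap at (224,147), dropper (297,137), black cap (376,148) and green cap (455,137). The purple pots are at (459,195) and (508,200). The pot with the red cap and band fits the description. c1 confirms the marker, the blue-grey block with its brown sole, and the film gauge. I'll crop w2 next to pick corners for the second view.

```bash
python3 - <<'E'
from seg import *
S={i:pickle.load(open(f'w{i}.pkl','rb')) for i in (1,2,3,4,5)}
cv2.imwrite('pics/c2.png',cv2.resize(S[2]['frame'][75:195,65:290,::-1],None,fx=3.5,fy=3.5,interpolation=cv2.INTER_CUBIC))
def match(i,p,j,q,h=9,r=14):
    g=lambda k:cv2.cvtColor(S[k]['frame'],cv2.COLOR_RGB2GRAY)
    t=g(i)[p[1]-h:p[1]+h+1,p[0]-h:p[0]+h+1]; w=g(j)[max(q[1]-h-r,0):q[1]+h+r+1,max(q[0]-h-r,0):q[0]+h+r+1]
    m=cv2.matchTemplate(w,t,cv2.TM_CCOEFF_NORMED); _,v,_,l=cv2.minMaxLoc(m)
    x,y=l; f=lambda a,b,c:(a-c)/(2*(a-2*b+c)+1e-9)
    dx=f(m[y,x-1],m[y,x],m[y,x+1]) if 0<x<m.shape[1]-1 else 0; dy=f(m[y-1,x],m[y,x],m[y+1,x]) if 0<y<m.shape[0]-1 else 0
    return (max(q[0]-h-r,0)+h+x+dx,max(q[1]-h-r,0)+h+y+dy),v
for n,i,p,j,q in [('block spot',1,(435,136),2,(180,137)),('marker band',1,(346,148),2,(100,147)),('gauge btn',1,(512,127),2,(257,127)),('gauge lcd',1,(512,149),2,(257,150))]:
    u,v=match(i,p,j,q); P,e=tri(S[i],p,S[j],u); print(n,np.round(u,1),round(v,2),P.round(4),'gap',e.round(4))
# pots in w4,w5
for n,b4,b5 in [('red',(270,110,380,180),(195,110,260,180))]:
    c=[]
    for i,b in ((4,b4),(5,b5)):
        k=blob(S[i],n,b); (x,y),r=cv2.minEnclosingCircle(k); c.append((x,y)); print(i,n,round(x,1),round(y,1),round(r,1),cv2.contourArea(k))
    print(tri(S[4],c[0],S[5],c[1]))
# dropper bulb: dark blob
for i,b in ((4,(350,100,420,180)),(5,(275,115,320,160))):
    k=blob(S[i],'dark',b,0); print('bulb',i,cv2.contourArea(k),cv2.minEnclosingCircle(k),cv2.boundingRect(k))
E
```

```text
block spot [174.4 135.9] 0.87 [0.4471 0.0064 0.0305] gap 0.0002
marker band [102.8 147.7] 0.7 [ 0.4646 -0.1106  0.0104] gap 0.0012
gauge btn [252.4 126.3] 0.73 [0.4352 0.1114 0.0268] gap 0.0001
gauge lcd [258.7 148. ] 0.9 [0.4645 0.1179 0.0257] gap 0.0005
4 red 314.0 148.4 15.8 677.5
5 red 222.8 149.0 16.5 696.0
(array([ 0.58602508, -0.15471009,  0.04528432]), np.float64(0.0008519771501401192))
bulb 4 103.0 ((397.21234130859375, 140.95205688476562), 6.541273593902588) (391, 135, 13, 12)
bulb 5 89.5 ((294.5769348144531, 140.34616088867188), 5.869740962982178) (289, 135, 12, 12)
```

View pics/c2.png

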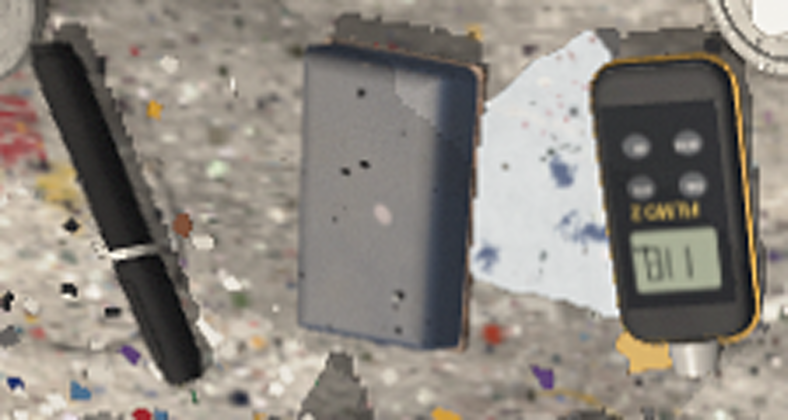

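c2 shows the block's sole edge at right (482,68)-(465,348), the marker ends at (52,42) and (185,382), and the gauge with its buttons at (663,165), display (677,261) and probe (694,362), all in crop pixels. I'll turn these into world positions.

```bash
sed -i "s/(S>190)&(V>140)/(S>165)\&(V>120)/" seg.py; python3 - <<'E'
from seg import *
S={i:pickle.load(open(f'w{i}.pkl','rb')) for i in (1,2,3,4,5)}
a=lambda x,y:(325+x/3.6-.36,70+y/3.6-.36); b=lambda x,y:(65+x/3.5-.36,75+y/3.5-.36)
def T(n,p,q): P,e=tri(S[1],a(*p),S[2],b(*q)); print(n,P.round(4),e.round(4)); return P
L=onz(S[1],[a(318,58),a(238,350)],.002); R=onz(S[2],[b(482,68),b(465,348)],.002)
ang=lambda v:np.degrees(np.arctan2(v[1],v[0]))
print('block',L.round(4)[:,:2].tolist(),R.round(4)[:,:2].tolist(),'c',((L+R).mean(0)/2).round(4),ang(L[1]-L[0]),ang(R[1]-R[0]),np.linalg.norm(L[1]-L[0]),np.linalg.norm(R[0]-L[0]))
for n,s in (('m1',0),):
    A=T('mk top',(40,60),(52,42));B=T('mk bot',(97,410),(185,382));print('mid',(A+B)/2,ang(B-A),np.linalg.norm(B-A))
    for i,f,p,q in ((1,a,(40,60),(97,410)),(2,b,(52,42),(185,382))):
        w=onz(S[i],[f(*p),f(*q)],.011);print(' z.011',w.mean(0).round(4),ang(w[1]-w[0]),np.linalg.norm(w[1]-w[0]))
A=T('g btn',(684,190),(663,165));B=T('g lcd',(675,290),(677,261));C=T('g top',(680,82),(665,57));D=T('g tip',(641,390),(694,362));E=T('g bodyend',(640,373),(691,344))
print(ang(B-A),ang(D-C),np.linalg.norm(D-C),'mid C-D',(C+D)/2)
l=onz(S[1],[a(598,120),a(567,345)],.013);r=onz(S[2],[b(742,80),b(760,320)],.013);print('g yellow',l.round(4)[:,:2].tolist(),r.round(4)[:,:2].tolist(),ang(l[1]-l[0]),ang(r[1]-r[0]))
print('drop',tri(S[4],(397.2,141),S[5],(294.6,140.3)))
def tray(i,n,box):
    c=blob(S[i],n,box); q=cv2.approxPolyN(c,4).reshape(-1,2).astype(float)
    cam=np.array(S[i]['origin'])[:2]; w=onz(S[i],q,.012)[:,:2]; cen=w.mean(0); lines=[]
    for k in range(4):
        e=w[(k+1)%4]-w[k]; nrm=np.array([e[1],-e[0]]); m=(w[k]+w[(k+1)%4])/2
        nrm=nrm if nrm@(m-cen)>0 else -nrm
        z=0. if nrm@(cam-m)>0 else .012
        p=onz(S[i],[q[k],q[(k+1)%4]],z)[:,:2]; lines.append(np.cross(np.r_[p[0],1],np.r_[p[1],1]))
    C=[]
    for k in range(4): v=np.cross(lines[k-1],lines[k]); C.append(v[:2]/v[2])
    C=np.array(C); print(n,i,'px',q.round().tolist(),'c',C.mean(0).round(4),'len',[np.linalg.norm(C[k]-C[k-1]).round(4) for k in range(4)],'ang',[ang(C[k]-C[k-1]).round(1) for k in range(4)])
tray(1,'blue',(130,90,280,230));tray(5,'blue',(40,10,190,150));tray(4,'blue',(100,5,300,150))
tray(2,'yellow',(330,80,475,225));tray(5,'yellow',(490,0,630,150))
E
```

```text
block [[0.3813, -0.0198], [0.4938, -0.0425]] [[0.3922, 0.0391], [0.5049, 0.0186]] c [ 0.4431 -0.0012  0.002 ] -11.396894909129161 -10.289676930149458 0.11474259882287421 0.05990415660887746
mk top [ 0.3822 -0.1264  0.009 ] 0.0015
mk bot [ 0.5176 -0.1008  0.0092] 0.0003
mid [ 0.4498698  -0.11357876  0.0091435 ] 10.726224373326048 0.1378154135121768
 z.011 [ 0.4501 -0.1138  0.011 ] 10.805561638687255 0.13630592591410998
 z.011 [ 0.4495 -0.1122  0.011 ] 10.604820325885733 0.13805001126385388
g btn [0.4293 0.114  0.0267] 0.0002
g lcd [0.4659 0.1173 0.0273] 0.0006
g top [0.3899 0.1144 0.0131] 0.0005
g tip [0.5081 0.1193 0.0157] 0.0006
g bodyend [0.501  0.1183 0.0147] 0.0
5.086708550537666 2.4076454637438287 0.11833767837082902 mid C-D [0.44895792 0.11683814 0.01444338]
g yellow [[0.4039, 0.0854], [0.4899, 0.0874]] [[0.398, 0.1435], [0.4914, 0.147]] 1.3643860619646317 2.124202274858252
drop (array([ 0.57162211, -0.04967544,  0.08620439]), np.float64(0.0005525346959970536))
blue 1 px [[259.0, 118.0], [259.0, 215.0], [156.0, 210.0], [145.0, 112.0]] c [ 0.4904 -0.3158] len [np.float64(0.1551)
[... 464 characters left out ...]
.0]] c [ 0.491  -0.3157] len [np.float64(0.1569), np.float64(0.1423), np.float64(0.1546), np.float64(0.143)] ang [np.float64(86.9), np.float64(-3.3), np.float64(-92.9), np.float64(177.7)]
yellow 2 px [[466.0, 106.0], [439.0, 216.0], [349.0, 207.0], [365.0, 94.0]] c [0.4814 0.3246] len [np.float64(0.1384), np.float64(0.161), np.float64(0.1372), np.float64(0.1611)] ang [np.float64(83.8), np.float64(-6.4), np.float64(-96.1), np.float64(174.0)]
yellow 5 px [[623.0, 19.0], [582.0, 137.0], [494.0, 126.0], [527.0, 4.0]] c [0.4828 0.328 ] len [np.float64(0.1335), np.float64(0.1618), np.float64(0.1341), np.float64(0.1616)] ang [np.float64(83.8), np.float64(-6.3), np.float64(-96.2), np.float64(173.5)]
```

Heights and sizes match the text. Block: 30.5 mm high, 115 × 60 mm. Gauge: 27 mm high. Marker: 138 mm long. Tray sides: within 1–2 mm. I'll move the dropper first.

```bash
cat > way.py <<'E'
import sys; from go import go
P=[list(map(float,a.split(','))) for a in sys.argv[1:]]
for t in P[1:]: print(t,*go(P[0],t))
E
python3 way.py .62,-.02,.28,-180 .572,-.05,.16,-180 .572,-.05,.044,-180
python3 way.py .572,-.05,.044,-180 .572,-.05,.17,-180 .527,-.362,.17,-183.2 .527,-.362,.07,-183.2 .527,-.362,.0485,-183.2
```

```text
[0.572, -0.05, 0.16, -180.0] [ 4.8 -3.  12. ] -0.0
[0.572, -0.05, 0.044, -180.0] [ 4.8 -3.  23.6] -0.0
[0.572, -0.05, 0.17, -180.0] [  0.    0.  -12.6] -0.0
[0.527, -0.362, 0.17, -183.2] [  4.5 -31.2 -12.6] 3.2
[0.527, -0.362, 0.07, -183.2] [  4.5 -31.2  -2.6] 3.2
[0.527, -0.362, 0.0485, -183.2] [  4.5  -31.2   -0.45] 3.2
```

play_rows([
  [[4.8,-3,6,0,0,0,0.75],[4.8,-3,10,0,0,0,0.75],[4.8,-3,12,0,0,0,0.75],[4.8,-3,12,0,0,0,0.75],[4.8,-3,12,0,0,0,0.75],[4.8,-3,14,0,0,0,0.75],[4.8,-3,17,0,0,0,0.75],[4.8,-3,20,0,0,0,0.75],[4.8,-3,22,0,0,0,0.75],[4.8,-3,23.6,0,0,0,0.75],[4.8,-3,23.6,0,0,0,0.75],[4.8,-3,23.6,0,0,0,0.75],[4.8,-3,23.6,0,0,0,0],[4.8,-3,23.6,0,0,0,0],[4.8,-3,23.6,0,0,0,0],[4.8,-3,23.6,0,0,0,0],[4.8,-3,23.6,0,0,0,0],[4.8,-3,23.6,0,0,0,0],[4.8,-3,23.6,0,0,0,0]],
])

```text
clock: 7.23
tool_pos: [0.5726, -0.0495, 0.044]
orientation: [180.0, 0.0, -180.0]
force: [0.6, 0.9, 3.8]
opening: 0.0313
gripper_force: 30.0
```

play_rows([
  [[0,0,-3,0,0,0,0],[0,0,-6,0,0,0,0],[0,0,-10,0,0,0,0],[0,0,-12.6,0,0,0,0],[0.5,-3,-12.6,0,0,0.5,0],[1,-7,-12.6,0,0,1,0],[1.5,-11,-12.6,0,0,1.5,0],[2,-15,-12.6,0,0,2,0],[3,-19,-12.6,0,0,2.5,0],[3.5,-23,-12.6,0,0,3.2,0],[4,-27,-12.6,0,0,3.2,0],[4.5,-30,-12.6,0,0,3.2,0],[4.5,-31.2,-12.6,0,0,3.2,0],[4.5,-31.2,-12.6,0,0,3.2,0],[4.5,-31.2,-12.6,0,0,3.2,0],[4.5,-31.2,-12.6,0,0,3.2,0]],
])

```text
clock: 8.57
tool_pos: [0.5272, -0.3608, 0.1693]
orientation: [180.0, -0.0, 176.8]
force: [0.1, 0.2, 0.0]
opening: 0.0311
gripper_force: 30.0
```

```bash
python3 - <<'E'
from seg import *
o=get_obs();print(o['tool_pos'],o['opening'],o['gripper_force'])
s=snapshot('wrist');pickle.dump(s,open('w6.pkl','wb'));save(s,'pics/w6.png')
E
```

```text
[ 0.5272198  -0.36076165  0.16927011] 0.03106517500382411 29.994773954967968
```

View pics/w6.png

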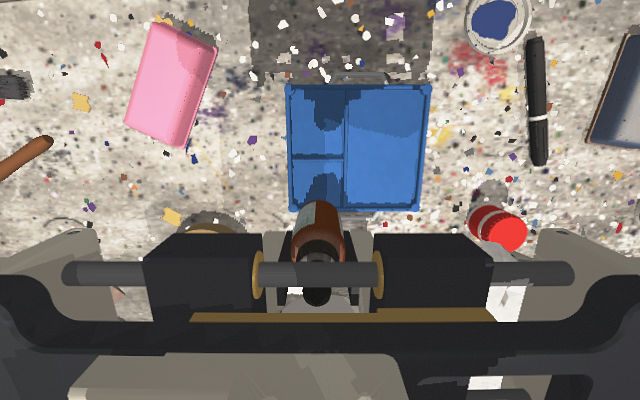

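w6 shows the dropper held upright at (320,230), with the smaller pocket at (318,182) below and ahead of it. I'll lower, release and rise.

play_rows([
  [[0,0,4,0,0,0,0],[0,0,7,0,0,0,0],[0,0,10,0,0,0,0],[0,0,11,0,0,0,0],[0,0,11.6,0,0,0,0],[0,0,12.0,0,0,0,0],[0,0,12.15,0,0,0,0],[0,0,12.15,0,0,0,0],[0,0,12.15,0,0,0,0.75],[0,0,12.15,0,0,0,0.75],[0,0,12.15,0,0,0,0.75],[0,0,12.15,0,0,0,0.75],[0,0,12.15,0,0,0,0.75],[0,0,11,0,0,0,0.75],[0,0,8,0,0,0,0.75],[0,0,4,0,0,0,1],[0,0,0,0,0,0,1],[0,0,-3,0,0,0,1],[0,0,-3,0,0,0,1]],
])

```text
clock: 10.2
tool_pos: [0.5303, -0.3636, 0.2088]
orientation: [-179.7, 0.6, 176.9]
force: [0.1, -0.9, 1.2]
opening: 0.0854
gripper_force: 0.0
```

```bash
python3 - <<'E'
from seg import *
o=get_obs();print(o['tool_pos'])
s=snapshot('wrist');pickle.dump(s,open('w7.pkl','wb'));save(s,'pics/w7.png')
E
python3 way.py .527,-.362,.2,-183.2 .586,-.155,.13,-180 .586,-.155,.012,-180
python3 way.py .586,-.155,.012,-180 .586,-.155,.15,-180 .458,-.358,.15,-183.2 .458,-.358,.0165,-183.2
```

```text
[ 0.53030135 -0.36361537  0.20879216]
[0.586, -0.155, 0.13, -180.0] [-4.74 21.    7.  ] -3.2
[0.586, -0.155, 0.012, -180.0] [-4.74 21.   18.8 ] -3.2
[0.586, -0.155, 0.15, -180.0] [  0.    0.  -13.8] -0.0
[0.458, -0.358, 0.15, -183.2] [ 12.8 -20.3 -13.8] 3.2
[0.458, -0.358, 0.0165, -183.2] [ 12.8  -20.3   -0.45] 3.2
```

View pics/w7.png

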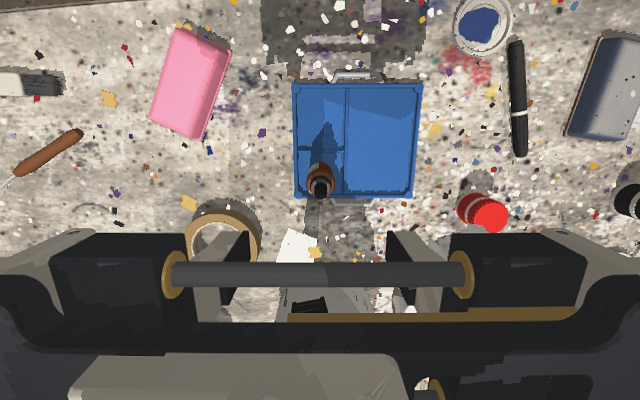

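w7 shows the dropper standing in the smaller pocket at (320,182). The red pot is next.

play_rows([
  [[-4.74,21,7,0,0,-3.2,0.8],[-4.74,21,7,0,0,-3.2,0.8],[-4.74,21,7,0,0,-3.2,0.8],[-4.74,21,7,0,0,-3.2,0.8],[-4.74,21,7,0,0,-3.2,0.8],[-4.74,21,7,0,0,-3.2,0.8],[-4.74,21,7,0,0,-3.2,0.8],[-4.74,21,7,0,0,-3.2,0.8],[-4.74,21,7,0,0,-3.2,0.8],[-4.74,21,11,0,0,-3.2,0.8],[-4.74,21,15,0,0,-3.2,0.8],[-4.74,21,17.5,0,0,-3.2,0.8],[-4.74,21,18.8,0,0,-3.2,0.8],[-4.74,21,18.8,0,0,-3.2,0.8],[-4.74,21,18.8,0,0,-3.2,0],[-4.74,21,18.8,0,0,-3.2,0],[-4.74,21,18.8,0,0,-3.2,0],[-4.74,21,18.8,0,0,-3.2,0],[-4.74,21,18.8,0,0,-3.2,0],[-4.74,21,18.8,0,0,-3.2,0]],
])

```text
clock: 11.92
tool_pos: [0.5864, -0.1549, 0.0118]
orientation: [-180.0, 0.0, 180.0]
force: [-0.4, -0.7, 1.2]
opening: 0.0432
gripper_force: 30.0
```

play_rows([
  [[0,0,-3,0,0,0,0],[0,0,-6,0,0,0,0],[0,0,-10,0,0,0,0],[0,0,-13.8,0,0,0,0],[2,-3,-13.8,0,0,1,0],[4,-6,-13.8,0,0,2,0],[6,-9.5,-13.8,0,0,3.2,0],[8,-12.5,-13.8,0,0,3.2,0],[10,-16,-13.8,0,0,3.2,0],[12,-19,-13.8,0,0,3.2,0],[12.8,-20.3,-13.8,0,0,3.2,0],[12.8,-20.3,-13.8,0,0,3.2,0],[12.8,-20.3,-13.8,0,0,3.2,0],[12.8,-20.3,-13.8,0,0,3.2,0]],
])

```text
clock: 13.08
tool_pos: [0.4583, -0.3574, 0.1494]
orientation: [180.0, -0.0, 176.8]
force: [0.7, -0.2, -0.8]
opening: 0.0434
gripper_force: 30.0
```

play_rows([
  [[0,0,4,0,0,0,0],[0,0,8,0,0,0,0],[0,0,11,0,0,0,0],[0,0,12.3,0,0,0,0],[0,0,12.9,0,0,0,0],[0,0,13.2,0,0,0,0],[0,0,13.35,0,0,0,0],[0,0,13.35,0,0,0,0],[0,0,13.35,0,0,0,0.75],[0,0,13.35,0,0,0,0.75],[0,0,13.35,0,0,0,0.75],[0,0,13.35,0,0,0,0.75],[0,0,13.35,0,0,0,0.75],[0,0,12,0,0,0,0.75],[0,0,8,0,0,0,0.75],[0,0,4,0,0,0,1],[0,0,0,0,0,0,1],[0,0,0,0,0,0,1]],
])

```text
clock: 14.58
tool_pos: [0.4621, -0.36, 0.1584]
orientation: [-179.7, 0.6, 176.9]
force: [1.0, 0.3, 1.6]
opening: 0.0805
gripper_force: 0.0
```

```bash
python3 way.py .458,-.358,.15,-183.2 .443,-.001,.15,-190.8 .443,-.001,.011,-190.8
python3 way.py .443,-.001,.011,-190.8 .443,-.001,.11,-190.8 .4925,-.284,.11,-183.2 .4925,-.284,.0155,-183.2
```

```text
[0.443, -0.001, 0.15, -190.8] [ 3.49 35.56  0.  ] 7.6
[0.443, -0.001, 0.011, -190.8] [ 3.49 35.56 13.9 ] 7.6
[0.443, -0.001, 0.11, -190.8] [ 0.   0.  -9.9] -0.0
[0.4925, -0.284, 0.11, -183.2] [-10.17 -26.87  -9.9 ] -7.6
[0.4925, -0.284, 0.0155, -183.2] [-10.17 -26.87  -0.45] -7.6
```

The dropper and red pot already in the tray would crowd a centred grasp. I'll hold the block 20 mm toward its robot-side end, set it 6 mm toward the far wall, and open only a little to release.

```bash
python3 way.py .458,-.358,.15,-183.2 .4235,.0025,.15,-190.8 .4235,.0025,.011,-190.8
python3 way.py .4235,.0025,.011,-190.8 .4235,.0025,.14,-190.8 .4728,-.2769,.14,-183.2 .4728,-.2769,.0155,-183.2
python3 - <<'E'
from seg import *
t=snapshot('top');s=snapshot('wrist');pickle.dump(s,open('w8.pkl','wb'));pickle.dump(t,open('t8.pkl','wb'))
save(s,'pics/w8.png')
for n,q,b in (('w',s,(0,0,640,240)),('t',t,(360,180,430,245))):
    try:
        k=blob(q,'red',b); c=cv2.minEnclosingCircle(k); print(n,c,cv2.contourArea(k),onz(q,[c[0]],.052)); 
    except Exception as e: print(n,e)
E
```

```text
[0.4235, 0.0025, 0.15, -190.8] [ 5.46 35.8   0.  ] 7.6
[0.4235, 0.0025, 0.011, -190.8] [ 5.46 35.8  13.9 ] 7.6
[0.4235, 0.0025, 0.14, -190.8] [  0.    0.  -12.9] -0.0
[0.4728, -0.2769, 0.14, -183.2] [-10.08 -26.52 -12.9 ] -7.6
[0.4728, -0.2769, 0.0155, -183.2] [-10.08 -26.52  -0.45] -7.6
w ((319.0, 194.5), 22.29920196533203) 1423.5 [[ 0.45826599 -0.35841666  0.052     ]]
t ((414.0, 224.5), 5.590270042419434) 44.0 [[ 0.44813199 -0.36289717  0.052     ]]
```

play_rows([
  [[5.46,35.8,0,0,0,7.6,1],[5.46,35.8,0,0,0,7.6,1],[5.46,35.8,0,0,0,7.6,1],[5.46,35.8,0,0,0,7.6,1],[5.46,35.8,0,0,0,7.6,1],[5.46,35.8,0,0,0,7.6,1],[5.46,35.8,0,0,0,7.6,1],[5.46,35.8,0,0,0,7.6,1],[5.46,35.8,0,0,0,7.6,1],[5.46,35.8,0,0,0,7.6,1],[5.46,35.8,0,0,0,7.6,1],[5.46,35.8,0,0,0,7.6,1],[5.46,35.8,0,0,0,7.6,1]],
])

```text
clock: 15.77
tool_pos: [0.4233, 0.002, 0.149]
orientation: [-180.0, -0.1, 169.1]
force: [-0.8, 0.5, 0.7]
opening: 0.0876
gripper_force: 0.0
```

play_rows([
  [[0,0,4,0,0,0,1],[0,0,8,0,0,0,1],[0,0,11.5,0,0,0,1],[0,0,13.2,0,0,0,1],[0,0,13.9,0,0,0,1],[0,0,13.9,0,0,0,1],[0,0,13.9,0,0,0,0],[0,0,13.9,0,0,0,0],[0,0,13.9,0,0,0,0],[0,0,13.9,0,0,0,0],[0,0,13.9,0,0,0,0],[0,0,13.9,0,0,0,0]],
])

```text
clock: 16.77
tool_pos: [0.4243, 0.0032, 0.0113]
orientation: [179.9, 0.1, 169.2]
force: [-1.4, 1.5, 7.1]
opening: 0.0582
gripper_force: 30.2
```

play_rows([
  [[0,0,-3,0,0,0,0],[0,0,-6,0,0,0,0],[0,0,-10,0,0,0,0],[0,0,-12.9,0,0,0,0],[-1,-3,-12.9,0,0,-1,0],[-2.5,-7,-12.9,0,0,-2,0],[-4,-10.5,-12.9,0,0,-3,0],[-5.5,-14,-12.9,0,0,-4,0],[-7,-18,-12.9,0,0,-5,0],[-8,-21.5,-12.9,0,0,-6,0],[-9.5,-25,-12.9,0,0,-7,0],[-10.08,-26.5,-12.9,0,0,-7.6,0],[-10.08,-26.52,-12.9,0,0,-7.6,0],[-10.08,-26.52,-12.9,0,0,-7.6,0],[-10.08,-26.52,-12.9,0,0,-7.6,0]],
])

```text
clock: 18.02
tool_pos: [0.4725, -0.2761, 0.1392]
orientation: [180.0, -0.0, 176.8]
force: [-0.5, -0.2, -1.4]
opening: 0.0583
gripper_force: 29.5
```

```bash
python3 - <<'E'
from seg import *
o=get_obs();print(o['tool_pos'],o['orientation'],o['opening'])
s=snapshot('wrist');pickle.dump(s,open('w9.pkl','wb'));save(s,'pics/w9.png')
E
```

```text
[ 0.47249439 -0.2761364   0.1392379 ] [ 1.79975167e+02 -4.68908473e-02  1.76765303e+02] 0.058251166785356454
```

View pics/w9.png

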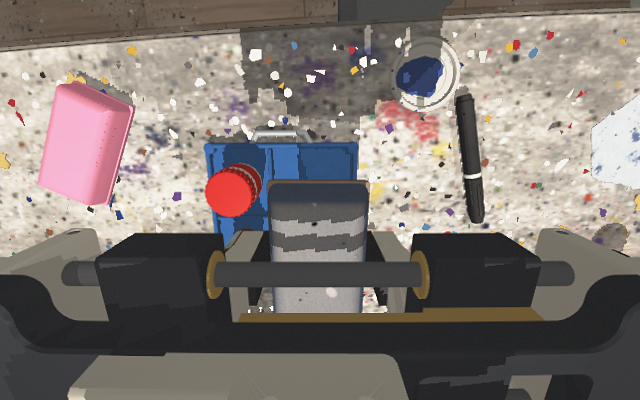

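w9 shows the block held square at (318,240), with the red pot at (230,190) clear to its left.

play_rows([
  [[0,0,4,0,0,0,0],[0,0,8,0,0,0,0],[0,0,10.5,0,0,0,0],[0,0,11.5,0,0,0,0],[0,0,12,0,0,0,0],[0,0,12.3,0,0,0,0],[0,0,12.45,0,0,0,0],[0,0,12.45,0,0,0,0],[0,0,12.45,0,0,0,0.74],[0,0,12.45,0,0,0,0.74],[0,0,12.45,0,0,0,0.74],[0,0,12.45,0,0,0,0.74],[0,0,11.5,0,0,0,0.74],[0,0,9,0,0,0,0.74],[0,0,5,0,0,0,0.74],[0,0,1,0,0,0,0.74],[0,0,0,0,0,0,1],[0,0,0,0,0,0,1],[0,0,0,0,0,0,1]],
])

```text
clock: 19.65
tool_pos: [0.4736, -0.2766, 0.1412]
orientation: [-180.0, 0.2, 176.8]
force: [0.2, -0.5, -1.2]
opening: 0.0794
gripper_force: 0.0
```

```bash
python3 way.py .4728,-.2769,.14,-183.2  .4495,-.113,.14,-169.3 .4495,-.113,.0065,-169.3
python3 way.py .4495,-.113,.0065,-169.3 .4495,-.113,.1,-169.3 .477,.2827,.1,-186.2 .477,.2827,.0135,-186.2
python3 - <<'E'
from seg import *
s=snapshot('wrist');pickle.dump(s,open('w10.pkl','wb'));save(s,'pics/w10.png')
k=blob(s,'red',(0,0,640,240)); c=cv2.minEnclosingCircle(k); print(c,onz(s,[c[0]],.052))
E
```

```text
[0.4495, -0.113, 0.14, -169.3] [ 3.24 16.23  0.  ] -13.9
[0.4495, -0.113, 0.0065, -169.3] [ 3.24 16.23 13.35] -13.9
[0.4495, -0.113, 0.1, -169.3] [ 0.    0.   -9.35] -0.0
[0.477, 0.2827, 0.1, -186.2] [-10.05  38.37  -9.35] 16.9
[0.477, 0.2827, 0.0135, -186.2] [-10.05  38.37  -0.7 ] 16.9
((230.4227294921875, 190.70950317382812), 24.41416358947754) [[ 0.45832359 -0.35745704  0.052     ]]
```

play_rows([
  [[3.24,16.23,0,0,0,-13.9,0.6],[3.24,16.23,0,0,0,-13.9,0.6],[3.24,16.23,0,0,0,-13.9,0.6],[3.24,16.23,0,0,0,-13.9,0.6],[3.24,16.23,0,0,0,-13.9,0.6],[3.24,16.23,0,0,0,-13.9,0.6],[3.24,16.23,4,0,0,-13.9,0.6],[3.24,16.23,8,0,0,-13.9,0.6],[3.24,16.23,11,0,0,-13.9,0.6],[3.24,16.23,12.5,0,0,-13.9,0.6],[3.24,16.23,13.1,0,0,-13.9,0.6],[3.24,16.23,13.35,0,0,-13.9,0.6],[3.24,16.23,13.35,0,0,-13.9,0.6],[3.24,16.23,13.35,0,0,-13.9,0],[3.24,16.23,13.35,0,0,-13.9,0],[3.24,16.23,13.35,0,0,-13.9,0],[3.24,16.23,13.35,0,0,-13.9,0],[3.24,16.23,13.35,0,0,-13.9,0],[3.24,16.23,13.35,0,0,-13.9,0],[3.24,16.23,13.35,0,0,-13.9,0]],
])

```text
clock: 21.37
tool_pos: [0.45, -0.1126, 0.0064]
orientation: [-180.0, 0.0, -169.3]
force: [-0.6, 1.8, 4.4]
opening: 0.0171
gripper_force: 30.0
```

play_rows([
  [[0,0,-3,0,0,0,0],[0,0,-6,0,0,0,0],[0,0,-9.35,0,0,0,0],[-1,3,-9.35,0,0,2,0],[-2,7,-9.35,0,0,4,0],[-3,11,-9.35,0,0,6,0],[-4,15,-9.35,0,0,8,0],[-5,19,-9.35,0,0,10,0],[-6,23,-9.35,0,0,12,0],[-7,27,-9.35,0,0,14,0],[-8,31,-9.35,0,0,16,0],[-9,35,-9.35,0,0,16.9,0],[-10.05,38.37,-9.35,0,0,16.9,0],[-10.05,38.37,-9.35,0,0,16.9,0],[-10.05,38.37,-9.35,0,0,16.9,0],[-10.05,38.37,-9.35,0,0,16.9,0],[-10.05,38.37,-9.35,0,0,16.9,0]],
])

```text
clock: 22.78
tool_pos: [0.4769, 0.2819, 0.0993]
orientation: [-180.0, -0.0, 173.8]
force: [-0.2, -0.5, 0.1]
opening: 0.0171
gripper_force: 30.0
```

```bash
python3 - <<'E'
from seg import *
o=get_obs();print(o['tool_pos'],o['orientation'],o['opening'])
s=snapshot('wrist');pickle.dump(s,open('w11.pkl','wb'));save(s,'pics/w11.png')
E
```

```text
[0.4768609  0.28191877 0.09932668] [-1.79958610e+02 -3.60955239e-02  1.73768095e+02] 0.017136416755914895
```

View pics/w11.png

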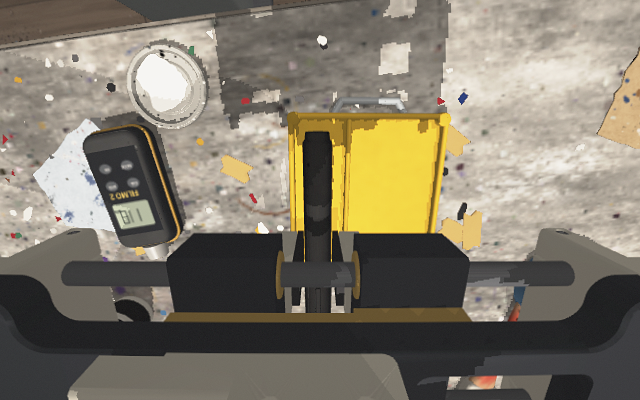

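w11 shows the marker parallel to the tray at (318,190), between the narrow pocket's walls (297 to 345).

play_rows([
  [[0,0,3,0,0,0,0],[0,0,6,0,0,0,0],[0,0,7.5,0,0,0,0],[0,0,8.2,0,0,0,0],[0,0,8.45,0,0,0,0],[0,0,8.55,0,0,0,0],[0,0,8.55,0,0,0,0],[0,0,8.55,0,0,0,0],[0,0,8.55,0,0,0,0.5],[0,0,8.55,0,0,0,0.5],[0,0,8.55,0,0,0,0.5],[0,0,8.55,0,0,0,0.5],[0,0,8,0,0,0,0.5],[0,0,6,0,0,0,0.5],[0,0,3,0,0,0,0.8],[0,0,0,0,0,0,1],[0,0,-3,0,0,0,1],[0,0,-3,0,0,0,1],[0,0,-3,0,0,0,1]],
])

```text
clock: 24.42
tool_pos: [0.4781, 0.284, 0.1321]
orientation: [179.8, 0.2, 173.8]
force: [0.1, 0.7, -0.1]
opening: 0.0717
gripper_force: 0.0
```

```bash
python3 way.py .477,.2827,.13,-186.2 .450,.116,.13,-178 .450,.116,.0095,-178
python3 way.py .45,.116,.0095,-178 .45,.116,.11,-178 .4842,.3494,.11,-186.2 .4842,.3494,.0150,-186.2
python3 - <<'E'
from seg import *
s=snapshot('wrist');pickle.dump(s,open('w12.pkl','wb'));save(s,'pics/w12.png');print(get_obs()['tool_pos'])
k=blob(s,'dark',(250,60,350,235)); r=cv2.minAreaRect(k); w=onz(s,[r[0]],.02); print(r,w,cv2.boundingRect(k))
E
```

```text
[0.45, 0.116, 0.13, -178.0] [  0.88 -16.86   0.  ] -8.2
[0.45, 0.116, 0.0095, -178.0] [  0.88 -16.86  12.05] -8.2
[0.45, 0.116, 0.11, -178.0] [  0.     0.   -10.05] -0.0
[0.4842, 0.3494, 0.11, -186.2] [ -4.23  23.21 -10.05] 8.2
[0.4842, 0.3494, 0.015, -186.2] [-4.23 23.21 -0.55] 8.2
[0.4773111  0.28322629 0.13045249]
((316.0, 180.0), (108.0, 16.0), 90.0) [[0.46233304 0.28396678 0.02      ]] (308, 126, 17, 109)
```

play_rows([
  [[0.88,-16.86,0,0,0,-8.2,0.95],[0.88,-16.86,0,0,0,-8.2,0.95],[0.88,-16.86,0,0,0,-8.2,0.95],[0.88,-16.86,0,0,0,-8.2,0.95],[0.88,-16.86,0,0,0,-8.2,0.95],[0.88,-16.86,0,0,0,-8.2,0.95],[0.88,-16.86,0,0,0,-8.2,0.95],[0.88,-16.86,4,0,0,-8.2,0.95],[0.88,-16.86,8,0,0,-8.2,0.95],[0.88,-16.86,10.5,0,0,-8.2,0.95],[0.88,-16.86,11.7,0,0,-8.2,0.95],[0.88,-16.86,12.05,0,0,-8.2,0.95],[0.88,-16.86,12.05,0,0,-8.2,0.95],[0.88,-16.86,12.05,0,0,-8.2,0],[0.88,-16.86,12.05,0,0,-8.2,0],[0.88,-16.86,12.05,0,0,-8.2,0],[0.88,-16.86,12.05,0,0,-8.2,0],[0.88,-16.86,12.05,0,0,-8.2,0],[0.88,-16.86,12.05,0,0,-8.2,0]],
])

```text
clock: 26.05
tool_pos: [0.4507, 0.1166, 0.0097]
orientation: [180.0, 0.1, -178.0]
force: [-0.8, 0.8, 4.6]
opening: 0.0544
gripper_force: 29.8
```

play_rows([
  [[0,0,-3,0,0,0,0],[0,0,-6,0,0,0,0],[0,0,-10.05,0,0,0,0],[-0.5,3,-10.05,0,0,1,0],[-1,6.5,-10.05,0,0,2,0],[-2,10,-10.05,0,0,4,0],[-3,14,-10.05,0,0,6,0],[-4,18,-10.05,0,0,8,0],[-4.25,21.5,-10.05,0,0,8.2,0],[-4.25,23.6,-10.05,0,0,8.2,0],[-4.25,23.6,-10.05,0,0,8.2,0],[-4.25,23.6,-10.05,0,0,8.2,0],[-4.25,23.6,-10.05,0,0,8.2,0],[-4.25,23.6,-10.05,0,0,8.2,0]],
])

```text
clock: 27.22
tool_pos: [0.4843, 0.3527, 0.1094]
orientation: [-180.0, -0.0, 173.8]
force: [0.4, -0.9, -1.8]
opening: 0.0542
gripper_force: 29.4
```

play_rows([
  [[0,0,3,0,0,0,0],[0,0,6,0,0,0,0],[0,0,8,0,0,0,0],[0,0,9,0,0,0,0],[0,0,9.35,0,0,0,0],[0,0,9.5,0,0,0,0],[0,0,9.5,0,0,0,0],[0,0,9.5,0,0,0,0],[0,0,9.5,0,0,0,0.72],[0,0,9.5,0,0,0,0.72],[0,0,9.5,0,0,0,0.72],[0,0,9.5,0,0,0,0.72],[0,0,8.8,0,0,0,0.72],[0,0,6,0,0,0,0.72],[0,0,2,0,0,0,0.72],[0,0,-2,0,0,0,0.72],[0,0,-6,0,0,0,1],[0,0,-10,0,0,0,1],[0,0,-15,0,0,0,1],[0,0,-15,0,0,0,1]],
])

```text
clock: 28.88
tool_pos: [0.4869, 0.3552, 0.2686]
orientation: [179.5, 0.5, 173.9]
force: [1.0, 1.2, 1.5]
opening: 0.0839
gripper_force: 0.0
```

play_rows([
  [[-5,-35,0,0,0,-6,1],[-5,-35,0,0,0,-6,1],[-5,-35,0,0,0,-6,1],[-5,-35,0,0,0,-6,1],[-5,-35,0,0,0,-6,1],[-5,-35,0,0,0,-6,1],[-5,-35,0,0,0,-6,1],[-5,-35,0,0,0,-6,1],[-5,-35,0,0,0,-6,1],[-5,-35,0,0,0,-6,1],[-5,-35,0,0,0,-6,1],[-5,-35,0,0,0,-6,1],[-5,-35,0,0,0,-6,1],[-5,-35,0,0,0,-6,1]],
])

```text
clock: 30.05
tool_pos: [0.4965, 0.0013, 0.2596]
orientation: [180.0, -0.0, 179.9]
force: [-0.5, -0.2, -0.5]
opening: 0.0875
gripper_force: 0.0
```

```bash
python3 - <<'E'
from seg import *
print(get_obs()['tool_pos'],get_obs()['orientation'])
s=snapshot('wrist');pickle.dump(s,open('w13.pkl','wb'))
f=s['frame'][0:235,:,::-1]
t=snapshot('top');pickle.dump(t,open('t13.pkl','wb'))
g=cv2.resize(t['frame'][150:270,140:440,::-1],(800,320),interpolation=cv2.INTER_CUBIC)
cv2.imwrite('pics/fin.png',np.vstack([g,cv2.resize(f,(760,279))[:,:] if 0 else cv2.copyMakeBorder(cv2.resize(f,(760,279)),0,0,0,40,0)]))
E
```

```text
[0.49651437 0.00126724 0.25958371] [ 1.79997331e+02 -9.14861080e-04  1.79884705e+02]
```

View pics/fin.png

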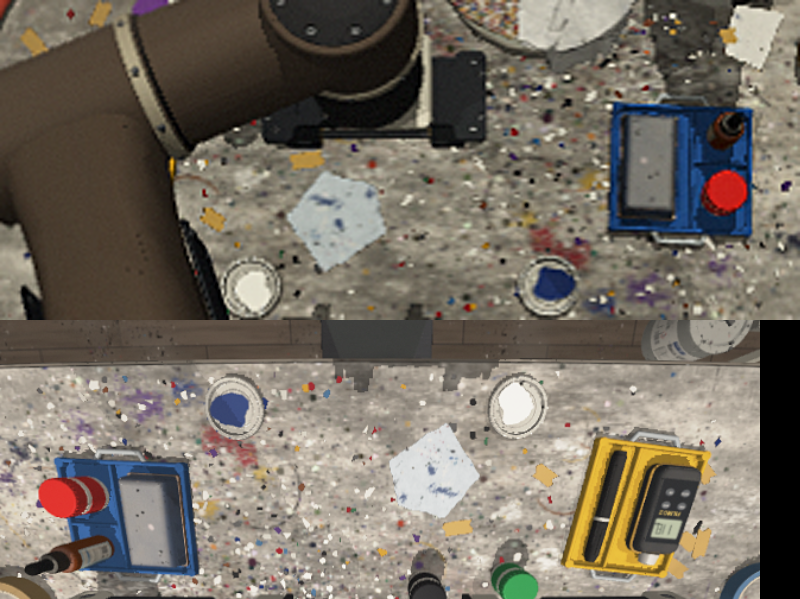

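The final picture shows the red pot, dropper and block in the blue tray, the marker and gauge in the yellow tray, and the green and black pots at (515,582) and (427,585). I'll check this numerically.

```bash
python3 - <<'E'
from seg import *
s=pickle.load(open('w13.pkl','rb')); p=lambda x,y:(x/1.1875,(y-320)/1.187)
def loc(w,c,a):
    a=np.radians(a);d=np.array(w)[:2]-c;return (np.array([[np.cos(a),np.sin(a)],[-np.sin(a),np.cos(a)]])@d*1000).round(1)
Y=(np.array([.4815,.3245]),-6.2);B=(np.array([.4907,-.3158]),-3.2)
L,b=onz(s,[p(667,528),p(680,495)],.0305); print('gauge lcd,btn',loc(L,*Y),loc(b,*Y),'-> centre x ~ lcd-16; |lcd-btn|',np.linalg.norm(L-b))
m=onz(s,[p(618,451),p(593,560)],.016); print('marker ends',loc(m[0],*Y),loc(m[1],*Y),np.linalg.norm(m[1]-m[0]))
k=onz(s,[p(120,474),p(172,472),p(182,566),p(130,571)],.033); print('block top',[loc(q,*B).tolist() for q in k],loc(k.mean(0),*B))
for n,bx,z in (('red',(0,100,110,180),.05),('green',(380,150,470,235),.05)):
    c=cv2.minEnclosingCircle(blob(s,n,bx))[0]; print(n,onz(s,[c],z)[0],loc(onz(s,[c],z)[0],*B))
d=onz(s,[p(33,568)],.1)[0];print('dropper bulb',loc(d,*B))
s5=pickle.load(open('w5.pkl','rb'));c=cv2.minEnclosingCircle(blob(s5,'green',(425,110,485,165)))[0];print('green before',onz(s5,[c],.05))
E
```

```text
gauge lcd,btn [15.  31.6] [-25.3  33.4] -> centre x ~ lcd-16; |lcd-btn| 0.040356815212296296
marker ends [-66.7 -46.5] [ 67.9 -37.6] 0.13482217021411305
block top [[-57.2, 17.0], [-62.3, 78.1], [51.3, 76.9], [61.5, 10.1]] [-1.7 45.5]
red [ 0.45902453 -0.34602613  0.05      ] [-29.9 -31.9]
green [0.56510083 0.1653557  0.05      ] [ 47.4 484.6]
dropper bulb [ 37.9 -40.8]
green before [[0.5701505  0.16523999 0.05      ]]
```

```bash
python3 -c "
from plant import close_job; print(close_job())"
```

```text
the job is handed in; nothing more can be done
None
```

I handed the job in at about 30 s of the 138 s allowed: the last picture shows all five items in their pockets and the green and black pots still standing. The measured positions were within limits except the block's rough picture reading (45.5 mm against a 47 mm limit); it was set down at about 38 mm. I don't have the judge's result.

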